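Clear the die bed and gauge its marked face

TASK

With the brush, sweep the four scrap slugs along the die bed into the black catch tray at its side (do not touch them with the fingers or the gauge), then put the brush back down on the bench. Take the yellow plunger gauge out of its stand and rest its tip inside the red ring on the die's sloping face, the gauge square to that face and pressed gently so that its spring plunger is about half way in. Finish while still holding the gauge there, steady, and leave everything else where it stands.

Things in the scene. Friction and masses are not known exactly. Their poses are not given: they have to be found in the camera images.
- bed: Fixed steel die bed: plate 200 (x) x 180 (y) mm, top 25 mm above the bench; origin at the centre of its underside (bench level), z up. A front rail (x -100 to -92, 12 mm above the plate) and the green die block at the back (x +28 to +100) leave a channel to sweep, open at both y ends.
- channel (a point): Middle of the channel's floor on the bed's plate, 25 mm above the bench (bed x -32, y 0 mm): 120 mm wide in x, 180 mm long in y; axes as the bed's.
- tray (a point): Black catch tray fixed to the bed's -y end; the point is the middle of its floor, 5 mm above the bench (bed x 0, y -142 mm). Inside 192 (x) x 105 (y) mm, starting at the plate's edge (bed y -90); walls 30 mm above the bench on three sides, open to the plate, which is 20 mm above the tray's floor.
- die: Aluminium wear plate on the die block, 72 x 176 mm, its face sloping 15 degrees, lower towards the bed's -x side. Origin on the face at the centre of the red ring; z points out of the face, square to it; y is the bed's y. Highest edge 70 mm above the bench.
- mark (a point): Centre of the red ring (24 mm outside, 16 mm inside, white within) on the sloping face, 60 mm above the bench; at x 64, y 0, z 60 mm of the bed.
- brush_grip (a point): Block brush, about 140 g, standing on its stiff dark bristles: wooden block 100 (x) x 30 (y) mm, 80 mm high in all. The point is 64 mm above the bristle ends, in the middle of its upright grip (70 long in x, 22 thick in y, from 44 to 80 mm above the bristle ends); x runs along the brush, z up. Its long side sweeps.
- stand: Fixed grey block 80 x 80 x 66 mm with an upright 19 mm through hole in its centre, in which the gauge stands; origin at the centre of its underside. May stand to the left or the right, the brush on the other side.
- gauge_center (a point): Yellow plunger gauge, about 215 g: grip block 30 (x) x 26 (y) x 70 (z) mm; the point is the block's centre, z the gauge's axis, away from the tip. Below the block a 16 mm steel stem 40 mm long (in the stand's hole, the block resting on the stand), then an 8 mm brass plunger sticking out 18 mm, round end. Display on the -x side.
- gauge_tip (a point): End of the gauge's plunger: 93 mm below the block's centre along the gauge's axis when free, less by as much as the plunger is pressed in.
- plunger (a joint): How far the gauge's spring plunger is pressed in, m: 0 free, 0.012 fully in. Takes 1.2 N to start and 0.4 N more per mm: 3.6 N half way (0.006).
- gauge: The gauge as a whole with its plunger; origin at the centre of the grip block's underside, axes as gauge_center.
- slug0_center (a point): Copper-coloured round scrap slug, 24 mm across, 14 mm high, 45 g, on the die bed's channel; the point is its centre.
- slug1_center (a point): Brass-coloured rectangular scrap slug 24 x 20 x 14 mm high, 45 g, on the die bed's channel; the point is its centre.
- slug2_center (a point): Brass-coloured rectangular scrap slug 24 x 20 x 14 mm high, 45 g, on the die bed's channel; the point is its centre.
- slug3_center (a point): Copper-coloured round scrap slug, 24 mm across, 14 mm high, 45 g, on the die bed's channel; the point is its centre.
- brush: The brush as a whole; origin at the centre of the bristle ends.
- oil: Bystander: white bottle, 52 mm across, 120 high; origin under its centre.
- cup: Bystander: blue cup, 72 mm across, 80 high; origin under its centre.
- punch: Bystander: dark steel punch standing on its 36 mm foot, 60 high; origin under its centre.
- tin: Bystander: small tin, 56 mm across, 50 high; origin under its centre.
- collar: Bystander: turned steel collar, 60 mm across, 40 high; origin under its centre.

How it is judged (in metres and radians):
On the way, in this order (a step that is already met when the one before it is completed fails the run):
1. all four slugs swept into the catch tray (y of slug0_center in the frame of bed between -0.2 and -0.09 m and x of slug0_center in the frame of bed between -0.1 and 0.1 m and z of each of slug0_center, slug1_center, slug2_center, slug3_center in the frame of bed below 0.03 m and y of slug1_center in the frame of bed between -0.2 and -0.09 m and x of slug1_center in the frame of bed between -0.1 and 0.1 m and y of slug2_center in the frame of bed between -0.2 and -0.09 m and x of slug2_center in the frame of bed between -0.1 and 0.1 m and y of slug3_center in the frame of bed between -0.2 and -0.09 m and x of slug3_center in the frame of bed between -0.1 and 0.1 m), for 0.2 s.
2. the gauge taken out of its stand (horizontal distance between gauge_center and stand above 0.08 m and contact force between the fingers and gauge above 1 N), for 0.2 s.
At the end, for the whole second after the job is handed in: Slugs in the catch tray; brush on the bench, off the bed, not held; gauge still held at rest and clear of the stand: tip within 8 mm of the ring's centre, axis within 6 degrees of square to the face, plunger 3 to 9 mm in (1 to 6.5 N) (all of step 1 and distance between gauge_tip and mark below 0.008 m and angle between the z axis of gauge_center and the z axis of die, either way round below 0.105 rad and value of joint plunger between 0.003 and 0.009 m and contact force between gauge and bed between 1 and 6.5 N and contact force between the fingers and gauge above 1 N and contact force between gauge and stand below 0.1 N and linear speed of gauge below 0.01 m/s and height (world z) of brush_grip below 0.07 m and contact force between brush and bed below 0.1 N and contact force between the fingers and brush below 0.1 N); the arm keeps its last pose, push and grip.
It fails at once if a slug touched with the fingers or the gauge instead of the brush (contact force between any of the fingers, gauge and slug0 above 0.5 N or contact force between any of the fingers, gauge and slug1 above 0.5 N or contact force between any of the fingers, gauge and slug2 above 0.5 N or contact force between any of the fingers, gauge and slug3 above 0.5 N).
It fails at once if the gauge pressed hard onto the die bed (over 15 N) (contact force between gauge and bed above 15 N).
It fails at once if a bystander on the bench pushed more than 30 mm away (distance of any of oil, cup, collar, punch, tin from where it was at the start of the episode above 0.03 m).
It also fails if it takes over 64 s, if anything falls off the work surface, if the arm or the gripper's body presses on something with over 40 N, if the wrist force passes 120 N, or if a joint passes its speed limit or range.

ROBOT

A 7-joint arm with a two-finger parallel gripper is mounted at the origin on the work surface. World frame = base frame: x ahead of the robot, y to its left, z up, the work surface at z = 0. Lengths are in mm, angles in degrees, forces in N, time in s.
With the tool pointing down it reaches from about 425 to 800 mm from the base axis. Payload 8.3 kg.
Tool frame: the origin (TCP) lies midway between the tips of the shut fingers; the grasp point (between the pads) lies behind it (grasp_offset is the z of the grasp point in the tool frame, in mm); z points along the fingers, y is the line along which they close (so a half turn about z gives the same grasp; the last joint's range is limited). The gripper opens to 85 mm and grips with 20 to 120 N. Pads are 22 mm wide; open, the fingers measure 114 mm over their backs; the gripper's body (76 mm by 85 mm) begins 54 mm behind the grasp point. The pads swing forward as they close: fully open they stand 13 mm farther back than shut.
Start: joints at [69.792, 21.967, 0.94, 78.501, -0.361, 79.538, -2.664], TCP at [178.638, -598.909, 231.279] pointing down, gripper open.
Joint ranges: [-169.22, 169.22], [-14.56, 117.87], [-87.37, 89.26], [10.42, 133.3], [-82.24, 262.24], [0.94, 117.77], [-172.7, 172.7]. Speed limits (degrees/s): [136.94, 136.94, 172.46, 172.46, 180, 180, 180].

INTERFACE

Orientations are given as [roll, pitch, yaw] about the fixed x, y, z axes, in that order (R = Rz(yaw) Ry(pitch) Rx(roll)).
In Python, from rig import get_state, get_image, camera_info, sign_off, grasp_offset gives the robot as it stands.
- The arm moves only by the tool play_rows, never from a script. Its arguments are lists of equal length, an entry for each row: "rot": the turn, a rotation vector about the tool's x, y, z as a fraction of full scale, a list of three; "slide": the shift along the tool's x, y, z as a fraction of full scale, a list of three; "claw": the gripper's target within -1 to 1 (shut at 1, half-way at 0, fully open at -1). In form: {"rot": [[rx, ry, rz], ...], "slide": [[tx, ty, tz], ...], "claw": [claw, ...]}. A call has 1 to 8 rows; each row shifts and turns the commanded pose from where the row before left it, along the tool's axes as they then stand; what a row does not reach is not made up. Full scale, the value 1, is 3 cm for a shift and 10 degrees for a turn. A row lasts 1/8 s, in which the tool goes at most 62.5 mm and 10.7 degrees, less where a joint would pass 70% of its speed; a pose out of reach is approached as far as the arm can. A call with a number of a shift or a turn outside -1 to 1 is refused whole. A call with a gripper value outside its range is refused whole. The fingers move at their own pace and stop on an object; the grip force is fixed at half the most. Time passes only in rows, so rows that do not move let the fingers close. It gives the time, the measured TCP pose, the force, the opening and the grip force at its end, in the units of the state.
- get_state(): the state, without advancing time (a new reading comes with each control period).
- get_image(name): name is "scene" or "top"; returns (picture, depth): 420x560x3 uint8, red, green, blue; 420x560 float32, mm along the optical axis (not along the pixel's ray), 0 where there is no reading.
- camera_info(name): a dict with "intrinsics" (3x3 intrinsics, pixels), "eye" and "rotation" of the camera in the world. Camera axes: x right, y down, z forward; pixel columns grow to the right and rows downward; lengths in mm; the calibration is good to about 2 mm. A picture is of the moment at which its call begins. camera_info takes no time and is no camera call.
- sign_off(): hands the job in; it is judged then, once.
The state is a dict: "t": time; "qpos": joint angles; "qd": joint speeds; "joint_efforts": joint torques, N m; "ee_pos": TCP position; "eef_rot": TCP orientation; "ft_force": force on the tool from outside, world axes, zero at the start; "moment": the same for the moment, N m; "finger_gap": finger opening in mm; "grasp_force": force on a finger pad.
Only numpy, scipy, OpenCV 4.12 (cv2) and the standard library are available. Lean on these libraries where they do the work, as an engineer would, in place of code of your own. Each camera call takes 0.05 s, during which the arm holds its last target. There are 200 camera calls.

## Working session

There is one attempt and no reset: what is moved stays moved. The work goes in short steps, Python scripts to look and compute and a tool call to move; the robot and the scene stay as the last step left them, time stands still between calls to the robot, and variables do not carry over. Pictures are saved under pics/ and viewed, at most 10 in all, crops included, and the job is handed in when it is done.

Besides the shell and the picture viewer there is one more tool, called after "Request:" in YAML: its name, and indented under it one key for each argument. play_rows: Moves the arm, as the interface text tells. Shift numbers are shares of 3 cm and turn numbers shares of 10 degrees, none past 1 either way. Its arguments: {"type":"object","properties":{"rot":{"type":"array","items":{"type":"array","items":{"type":"number"}}},"slide":{"type":"array","items":{"type":"array","items":{"type":"number"}}},"claw":{"type":"array","items":{"type":"number"}}},"required":["rot","slide","claw"]}

```bash
mkdir -p pics; ls; cat > h.py <<'E'
import numpy as np, cv2
from rig import *
def cloud(name):
    im,d=get_image(name); c=camera_info(name)
    K=np.array(c["intrinsics"]);R=np.array(c["rotation"]);e=np.array(c["eye"])
    v,u=np.mgrid[0:d.shape[0],0:d.shape[1]]
    p=np.stack([(u-K[0,2])/K[0,0]*d,(v-K[1,2])/K[1,1]*d,d],-1)@R.T+e
    p[d==0]=np.nan
    return im,d,p
def save(n,im): cv2.imwrite("pics/"+n,cv2.cvtColor(im,cv2.COLOR_RGB2BGR))
E
python3 - <<'E'
from h import *
print(get_state(),grasp_offset)
for n in("scene","top"):
    im,d,p=cloud(n); save(n+"0.png",im); np.savez(n+"0.npz",im=im,p=p); print(camera_info(n))
E
```

```text
pics
{'t': 0.0, 'qpos': array([69.79222235, 22.01712939,  0.93812453, 78.56359285, -0.35931676,
       79.53785899, -2.66563406]), 'qd': array([-0.12761039, -0.07344994, -0.06758333, -0.03506856,  0.05023353,
        0.006225  , -0.15070981]), 'joint_efforts': array([-4.20855304e-04, -6.27600861e+01,  8.44296310e-01, -3.71823156e+01,
        1.68010307e-02,  1.42065602e-02,  4.07032530e-05]), 'ee_pos': array([ 178.47130665, -598.43468118,  230.24040058]), 'eef_rot': array([-1.79884343e+02,  3.84661220e-03,  1.66064682e+01]), 'ft_force': array([ 0.58853774, -0.9148024 , -0.68402851]), 'moment': array([-0.02948299,  0.0188202 , -0.01320985]), 'grasp_force': 0.0, 'finger_gap': 84.98707467674588} -18.700000000000003Traceback (most recent call last):
  File "<stdin>", line 4, in <module>
  File "h.py", line 7, in cloud
    p=np.stack([(u-K[0,2])/K[0,0]*d,(v-K[1,2])/K[1,1]*d,d],-1)@R.T+e
      ~~~~~~~~~~~~~~~~~~~~~~~~~~~~~~~~~~~~~~~~~~~~~~~~~~~~~~~~~~~~^~
ValueError: operands could not be broadcast together with shapes (420,560) (3,)
```

```bash
sed -i 's/R=np.array(c\["rotation"\])/R=Rot.from_euler("xyz",c["rotation"],degrees=True).as_matrix()/; s/^from rig/from scipy.spatial.transform import Rotation as Rot\nfrom rig/' h.py
python3 - <<'E'
from h import *
for n in("scene","top"):
    print(camera_info(n))
    im,d,p=cloud(n); save(n+"0.png",im); np.savez(n+"0.npz",im=im,p=p)
    print(p[::70,::80].round())
E
```

```text
{'intrinsics': array([[481.77535251,   0.        , 277.88535867],
       [  0.        , 481.77535251, 206.76308438],
       [  0.        ,   0.        ,   1.        ]]), 'eye': array([1330.88377724,  -43.41882799,  842.40376331]), 'rotation': array([-135.68116437,   -1.12886585,   88.40949604])}
[[[-1.078e+03 -1.318e+03 -1.650e+02]
  [-1.075e+03 -9.300e+02 -1.600e+02]
  [-1.595e+03 -6.460e+02 -3.730e+02]
  [-9.610e+02 -1.400e+02 -1.070e+02]
  [-9.650e+02  2.390e+02 -1.050e+02]
  [-9.840e+02  6.280e+02 -1.100e+02]
  [-1.393e+03  1.205e+03 -2.740e+02]]

 [[-1.300e+02 -9.060e+02  1.000e+00]
  [-1.390e+02 -6.480e+02 -4.000e+00]
  [-1.350e+02 -3.810e+02  0.000e+00]
  [-1.370e+02 -1.140e+02 -1.000e+00]
  [-1.420e+02  1.580e+02 -2.000e+00]
  [-1.450e+02  4.330e+02 -3.000e+00]
  [-1.420e+02  7.090e+02  0.000e+00]]

 [[ 2.420e+02 -7.690e+02 -1.000e+00]
  [ 2.420e+02 -5.500e+02 -1.000e+00]
  [ 2.430e+02 -3.280e+02 -1.000e+00]
  [ 2.480e+02 -1.030e+02  2.000e+00]
  [ 2.450e+02  1.230e+02 -0.000e+00]
  [ 2.440e+02  3.520e+02 -1.000e+00]
  [ 2.460e+02  5.830e+02 -0.000e+00]]

 [[ 5.170e+02 -6.670
[... 1922 characters left out ...]
0e+02  2.950e+02 -1.000e+00]
  [ 6.280e+02  1.050e+02  2.000e+00]
  [ 6.120e+02 -7.700e+01  6.700e+01]
  [ 6.260e+02 -2.730e+02 -1.000e+00]
  [ 6.240e+02 -4.620e+02 -2.000e+00]]

 [[ 4.700e+02  6.500e+02  1.000e+00]
  [ 4.680e+02  4.670e+02  2.000e+00]
  [ 4.670e+02  2.850e+02  1.000e+00]
  [ 4.640e+02  1.000e+02  2.500e+01]
  [ 4.640e+02 -7.800e+01  5.000e+00]
  [ 4.630e+02 -2.610e+02 -1.000e+00]
  [ 4.610e+02 -4.420e+02 -1.000e+00]]

 [[ 3.180e+02  6.280e+02 -1.000e+00]
  [ 3.170e+02  4.520e+02 -1.000e+00]
  [ 3.150e+02  2.770e+02 -2.000e+00]
  [ 3.150e+02  1.010e+02  2.000e+00]
  [ 3.130e+02 -7.400e+01 -1.000e+00]
  [ 3.120e+02 -2.480e+02  1.000e+00]
  [ 3.110e+02 -4.220e+02  0.000e+00]]]
```

View pics/scene0.png

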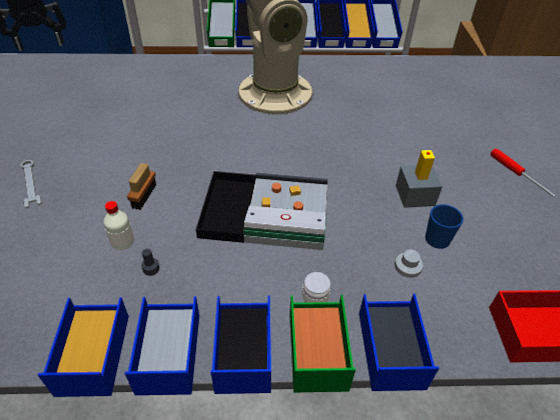

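View pics/top0.png

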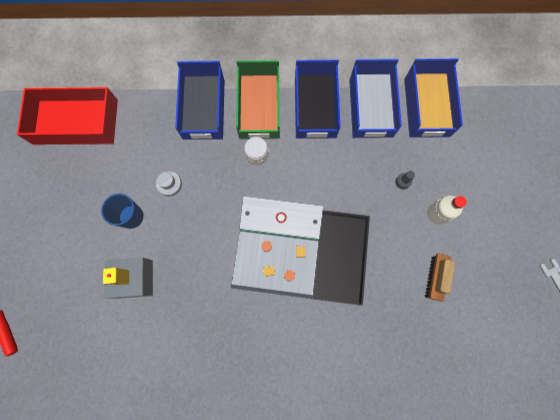

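The top view shows the bed (die edge 243,198–322,206, ring 281,217, tray at right to 368,300), four slugs near (266,246), (301,252), (269,271), (290,276), brush at (440,277), gauge at (113,276) in the stand (128,277). The cup, bottle and punch stand well clear of the path between them.

```bash
python3 - <<'E'
from h import *
def load(n):
    z=np.load(n+"0.npz"); return z["im"],z["p"]
for n in("top","scene"):
    im,p=load(n); hsv=cv2.cvtColor(im,cv2.COLOR_RGB2HSV); H,S,V=[hsv[...,i].astype(int) for i in range(3)]
    X,Y,Z=p[...,0],p[...,1],p[...,2]
    print(n)
    bedr=(X>420)&(X<700)&(Y>-220)&(Y<140)
    def comps(m,name,mn=5):
        k,l,s,c=cv2.connectedComponentsWithStats(m.astype(np.uint8))
        for i in range(1,k):
            if s[i,4]>=mn:
                q=p[l==i]; print(name,s[i,4],c[i].round(1),"med",np.nanmedian(q,0).round(1),"mean",np.nanmean(q,0).round(1))
    comps(bedr&(S>110)&(V>100)&(Z<50)&(Z>28)&(H<28),"slug")
    m=bedr&(S>120)&((H<6)|(H>172))&(Z>50); comps(m,"ring")
    # brush grip top: z>70
    br=(abs(Y+390)<80)&(abs(X-530)<80)
    def rect(m,name):
        q=p[m][:,:2].astype(np.float32); r=cv2.minAreaRect(q); print(name,len(q),np.array(r[0]).round(1),np.array(r[1]).round(1),round(r[2],1),"z",np.median(p[m][:,2]).round(1))
    rect(br&(Z>74)&(Z<88),"griptop"); rect(br&(Z>30),"brush all"); rect(br&(Z>4)&(Z<44),"brush low")
    g=(abs(Y-350)<90)&(abs(X-540)<90)
    rect(g&(Z>58)&(Z<71)&(S<80),"stand top"); rect(g&(Z>128)&(S>100),"gauge top"); rect(g&(S>130)&(H>18)&(H<35),"gauge all")
    rect(bedr&(Z>20)&(Z<28.5)&(V>110),"plate")
    tr=(X>380)&(X<720)&(Y>-280)&(Y<160)&(Z>19)
    rect(tr,"bed+tray"); rect((X>380)&(X<720)&(Y>-280)&(Y<160)&(Z>45),"die")
E
```

```text
top
slug 76 [266.3 245.8] med [537.6  42.3  38.9] mean [537.9  41.7  38.8]
slug 87 [300.  251.5] med [525.4 -32.7  39.1] mean [524.6 -32.8  39. ]
slug 88 [268.4 270.8] med [482.5  38.   38.9] mean [483.   37.2  39. ]
slug 81 [288.9 275.4] med [473.4  -7.6  38.9] mean [472.7  -7.5  38.6]
ring 10 [277.1 217.4] med [597.6  17.4  59.9] mean [597.6  17.2  59.7]
ring 10 [284.1 216.6] med [599.1   0.9  61.7] mean [598.9   1.8  61.3]
griptop 399 [ 530.  -350.6] [ 47.1 164.6] 84.3 z 79.7
brush all 972 [ 530.3 -348.2] [ 48.9 165.4] 83.2 z 75.1
brush low 347 [ 523.3 -395. ] [144.6 160. ] 84.3 z 31.2
stand top 719 [515.5 345.6] [132.2  82.2] 3.0 z 65.7
gauge top 228 [469.9 342.7] [29.9 26.1] 3.8 z 135.4
gauge all 382 [471.6 356.3] [56.8 31.2] 84.3 z 132.7
plate 3920 [498.5  23.1] [180.3 128.4] 82.1 z 25.0
bed+tray 8060 [576.9 -81.4] [365.9 312.2] 82.2 z 27.9
die 2654 [613.3 -93.7] [113.8 392.9] 8.8 z 60.1
scene
slug 53 [276.  186.1] med [476.8  -8.4  38.6] mean [475.9  -8.4  38.4]
slug 61 [294.4 188.9] med [487.1  35.2  38.5] mean [485.9  35.9  38.3]
slug 58 [265.5 201.1] med [528.8 -33.4  38.5] mean [527.7 -34.4  38.5]
slug 56 [297.8 205. ] med [541.2  41.4  38.5] mean [540.7  41.1  38.2]
ring 5 [281.4 216.2] med [ 5.946e+02 -5.000e-01  5.900e+01] mean [5.967e+02 2.000e-01 5.980e+01]
ring 7 [287.  218.6] med [607.9  12.1  63.3] mean [607.5  12.2  63.5]
griptop 168 [ 529.1 -342.9] [ 27.8 160.3] 83.8 z 79.0
brush all 584 [ 529.3 -345.2] [ 38.7 163.4] 83.6 z 59.2
brush low 345 [ 522.5 -396.2] [143.5 159.5] 84.3 z 27.7
stand top 523 [527.7 346.5] [161.6  82.3] 5.3 z 65.2
gauge top 120 [471.5 340.7] [32.2 27.4] 3.9 z 135.0
gauge all 389 [472.4 340.7] [33.6 27.6] 2.6 z 110.6
plate 1686 [537.1  16.7] [178.7 197.5] 82.0 z 24.7
bed+tray 5708 [577.1 -81.4] [362.7 316.2] 82.1 z 32.4
die 1931 [616.2 -94.4] [118.8 392.6] 8.6 z 60.3
```

```bash
python3 - <<'E'
from h import *
for n in("top","scene"):
    z=np.load(n+"0.npz"); im,p=z["im"],z["p"]; hsv=cv2.cvtColor(im,cv2.COLOR_RGB2HSV); H,S,V=[hsv[...,i].astype(int) for i in range(3)]
    X,Y,Z=p[...,0],p[...,1],p[...,2]; print(n)
    def big(m,name):
        k,l,s,c=cv2.connectedComponentsWithStats(m.astype(np.uint8),connectivity=4)
        i=1+np.argmax(s[1:,4]); q=p[l==i]; r=cv2.minAreaRect(q[:,:2].astype(np.float32))
        print(name,s[i,4],np.array(r[0]).round(1),np.array(r[1]).round(1),round(r[2],1),"med",np.median(q,0).round(1),'px',c[i].round())
    br=(X>440)&(X<560)&(Y>-440)&(Y<-340)
    big(br&(Z>74)&(Z<88)&(S>40),"griptop"); big(br&(Z>34)&(Z<50),"block")
    big((Y>270)&(Y<420)&(X<540)&(X>400)&(Z>62)&(Z<69)&(S<80),"stand top")
    big((X>410)&(X<640)&(Y>-240)&(Y<140)&(Z>21)&(Z<34),"plate")
    big((X>410)&(X<640)&(Y>-240)&(Y<140)&(Z>-5)&(Z<35),"bed")
    big((X>520)&(X<660)&(Y>-130)&(Y<140)&(Z>46),"die")
    big((X>380)&(X<680)&(Y>-280)&(Y<160)&((Z>20)|(V<50)),"all")
    # slug orientations
    m=(S>110)&(V>100)&(Z<50)&(Z>28)&(H<28)&(X>420)&(X<600)&(abs(Y)<140)
    # other items
    k,l,s,c=cv2.connectedComponentsWithStats(((Z>12)&(X>300)&(X<760)&(abs(Y)<560)).astype(np.uint8))
    for i in range(1,k):
        if s[i,4]>40: q=p[l==i]; print("obj",s[i,4],np.percentile(q,3,axis=0).round(),np.percentile(q,97,axis=0).round())
E
```

```text
top
griptop 73 [ 477.8 -345.7] [10.9 43.5] 88.2 med [ 482.8 -343.7   79.5] px [451. 268.]
block 42 [ 510.4 -350.1] [20.  11.3] 88.8 med [ 509.3 -347.9   43.8] px [445. 257.]
stand top 1063 [469.7 343.3] [80.1 82.4] 3.6 med [462.2 331.4  65.8] px [126. 278.]
plate 3980 [502.1  22.5] [180.1 121.1] 82.2 med [501.4  22.6  25.1] px [275. 263.]
bed 13266 [524.9 -50. ] [230.  379.9] 0.0 med [503.7 -85.9   5. ] px [313. 261.]
die 2613 [599.    9.3] [176.   72.9] 82.6 med [597.5   8.7  60.2] px [281. 217.]
all 8067 [527.6 -36.1] [289.6 202.2] 82.2 med [534.6  10.5  27.6] px [283. 248.]
obj 275 [739.  42.  14.] [759.  89.  52.]
obj 467 [668. 249.  13.] [717. 300.  42.]
obj 226 [ 678. -294.   14.] [ 707. -266.   62.]
obj 906 [582. 329.  16.] [646. 394.  81.]
obj 8029 [ 433. -170.   22.] [626. 103.  68.]
obj 768 [ 590. -370.   20.] [ 634. -333.  121.]
obj 949 [ 422. -348.   17.] [ 512. -312.   82.]
obj 1820 [431. 302.  22.] [507. 378. 137.]
scene
griptop 48 [ 484.6 -346.4] [39.  12.5] 0.4 med [ 490.1 -344.3   78.9] px [132. 178.]
block 78 [ 505.9 -350.4] [21.6 25.4] 83.4 med [ 509.3 -350.    43. ] px [132. 195.]
stand top 539 [470. 341.] [86.  82.3] 2.8 med [484.2 329.7  65.4] px [419. 178.]
plate 2695 [527.4 -37.7] [289.3 205.5] 82.0 med [4.952e+02 1.000e-01 2.530e+01] px [275. 199.]
bed 8676 [525.  -49.9] [379.9 230. ] 90.0 med [522.3 -97.4   5.2] px [249. 211.]
die 1867 [600.3   7.3] [175.3  78.6] 83.1 med [612.5   7.3  60.5] px [285. 220.]
all 8126 [528.4 -37.7] [289.6 207.7] 82.0 med [533.5 -40.   25.4] px [263. 208.]
obj 1672 [438. 300.  16.] [513. 380. 135.]
obj 779 [ 431. -356.   15.] [ 516. -314.   81.]
obj 5983 [ 421. -176.   15.] [642. 100.  68.]
obj 942 [ 609. -379.   17.] [ 642. -335.  120.]
obj 1148 [584. 328.  17.] [649. 392.  80.]
obj 297 [ 686. -298.   14.] [ 710. -269.   61.]
obj 524 [678. 248.  13.] [721. 298.  41.]
obj 128 [744.  45.  46.] [760.  85.  52.]
```

```bash
cat >> h.py <<'E'
def plan(pos,rpy):
    "turn first (tool frame), then slide in the tool frame as it is after the turn; in row units"
    s=get_state(); R0=Rot.from_euler("xyz",s["eef_rot"],degrees=True); R1=Rot.from_euler("xyz",rpy,degrees=True)
    rv=np.degrees((R0.inv()*R1).as_rotvec())/10; d=R1.inv().apply(np.array(pos)-s["ee_pos"])/30
    print("t",round(s["t"],2),"pos",s["ee_pos"].round(1),"rpy",s["eef_rot"].round(2),"gap",round(s["finger_gap"],1),"F",s["ft_force"].round(1),"| turn",rv.round(2),"slide",d.round(2))
E
python3 - <<'E'
from h import *
for n in("top","scene"):
    z=np.load(n+"0.npz"); im,p=z["im"],z["p"]
    X,Y,Z=p[...,0],p[...,1],p[...,2]
    br=(X>400)&(X<530)&(Y>-400)&(Y<-290)
    for lo,hi in((75,88),(39,49)):
        q=p[br&(Z>lo)&(Z<hi)]; r=cv2.minAreaRect(q[:,:2].astype(np.float32)); print(n,lo,len(q),np.round(r[0],1),np.round(r[1],1),round(r[2],1),np.median(q,0).round(1))
plan([468,-333,150],[180,0,-8])
E
```

```text
top 75 353 [ 467.1 -333.8] [22.2 69.5] 75.0 [ 466.4 -333.3   79.6]
top 39 305 [ 467.1 -334.1] [ 30.8 100.1] 75.5 [ 458.1 -326.4   43.6]
scene 75 185 [ 469.3 -335.6] [23.2 70.9] 72.8 [ 470.3 -335.2   79. ]
scene 39 192 [ 468.9 -335.9] [ 32.2 102. ] 73.4 [ 496.8 -332.3   43.3]
t 0.15 pos [ 178.5 -598.6  230.5] rpy [-179.91    0.     16.61] gap 85.4 F [ 0.2 -0.4 -0.6] | turn [-0.01  0.    2.46] slide [  8.32 -10.11   2.68]
```

Request:
play_rows:
  rot:
    - [0,0,0.8]
    - [0,0,0.8]
    - [0,0,0.8]
    - [0,0,0.8]
    - [0,0,0]
    - [0,0,0]
    - [0,0,0]
    - [0,0,0]
  slide:
    - [0,0,0]
    - [0,0,0]
    - [0,0,0]
    - [0,0,0]
    - [0.58,-0.92,0.2]
    - [0.58,-0.92,0.2]
    - [0.58,-0.92,0.2]
    - [0.58,-0.92,0.2]
  claw: [-1,-1,-1,-1,-1,-1,-1,-1]

```text
t: 1.15
ee_pos: [275.7, -510.0, 206.8]
eef_rot: [-180.0, 0.0, -15.4]
ft_force: [0.9, -0.4, -0.0]
finger_gap: 85.4
grasp_force: 0.0
```

Request:
play_rows:
  rot:
    - [0,0,0]
    - [0,0,0]
    - [0,0,0]
    - [0,0,0]
    - [0,0,0]
    - [0,0,0]
    - [0,0,0]
    - [0,0,0]
  slide:
    - [0.58,-0.92,0.2]
    - [0.58,-0.92,0.2]
    - [0.58,-0.92,0.2]
    - [0.58,-0.92,0.2]
    - [0.58,-0.92,0.2]
    - [0.58,-0.92,0.2]
    - [0.58,-0.92,0.2]
    - [0.58,-0.92,0.2]
  claw: [-1,-1,-1,-1,-1,-1,-1,-1]

```text
t: 2.15
ee_pos: [468.4, -334.2, 158.8]
eef_rot: [-180.0, 0.0, -15.4]
ft_force: [-0.3, 0.0, -0.4]
finger_gap: 85.5
grasp_force: 0.0
```

```bash
python3 -c "
from h import *
plan([468,-334.7,50],[180,0,-15.5])"
```

```text
t 2.15 pos [ 468.4 -334.2  158.8] rpy [-1.7999e+02  3.0000e-02 -1.5400e+01] gap 85.5 F [-0.3  0.  -0.4] | turn [-0.    0.    0.01] slide [-0.01  0.02  3.63]
```

Good alignment; descend and grip.

Request:
play_rows:
  rot:
    - [0,0,0]
    - [0,0,0]
    - [0,0,0]
    - [0,0,0]
    - [0,0,0]
    - [0,0,0]
  slide:
    - [0,0,0.9]
    - [0,0,0.9]
    - [0,0,0.9]
    - [0,0,0.6]
    - [0,0,0.33]
    - [0,0,0]
  claw: [-1,-1,-1,-1,-1,-1]

```text
t: 2.9
ee_pos: [467.7, -334.9, 50.1]
eef_rot: [-180.0, 0.0, -15.4]
ft_force: [-0.3, -0.2, 0.7]
finger_gap: 85.3
grasp_force: 0.0
```

Request:
play_rows:
  rot:
    - [0,0,0]
    - [0,0,0]
    - [0,0,0]
    - [0,0,0]
    - [0,0,0]
    - [0,0,0]
    - [0,0,0]
    - [0,0,0]
  slide:
    - [0,0,0]
    - [0,0,0]
    - [0,0,0]
    - [0,0,0]
    - [0,0,0]
    - [0,0,0]
    - [0,0,0]
    - [0,0,0]
  claw: [1,1,1,1,1,1,1,1]

```text
t: 3.9
ee_pos: [468.2, -335.2, 50.9]
eef_rot: [180.0, -0.0, -15.4]
ft_force: [-1.2, 0.9, 5.5]
finger_gap: 20.8
grasp_force: 59.6
```

Request:
play_rows:
  rot:
    - [0,0,0]
    - [0,0,0]
    - [0,0,-0.37]
    - [0,0,-0.37]
    - [0,0,0]
    - [0,0,0]
    - [0,0,0]
    - [0,0,0]
  slide:
    - [0,0,-0.5]
    - [0,0,-0.8]
    - [0,0,-0.85]
    - [0,0,-0.85]
    - [-0.03,-0.88,0]
    - [-0.03,-0.88,0]
    - [-0.03,-0.88,0]
    - [-0.03,-0.88,0]
  claw: [1,1,1,1,1,1,1,1]

```text
t: 4.9
ee_pos: [478.8, -228.9, 140.8]
eef_rot: [-180.0, 0.0, -8.0]
ft_force: [1.2, -0.1, -1.7]
finger_gap: 21.0
grasp_force: 58.9
```

Request:
play_rows:
  rot:
    - [0,0,0]
    - [0,0,0]
    - [0,0,0]
    - [0,0,0]
    - [0,0,0]
    - [0,0,0]
    - [0,0,0]
    - [0,0,0]
  slide:
    - [-0.03,-0.88,0]
    - [-0.03,-0.88,0]
    - [-0.03,-0.88,0]
    - [-0.03,-0.88,0]
    - [-0.03,-0.88,0]
    - [-0.03,-0.88,0]
    - [-0.03,-0.88,0]
    - [-0.03,-0.88,0]
  claw: [1,1,1,1,1,1,1,1]

```text
t: 5.9
ee_pos: [501.0, -19.0, 140.9]
eef_rot: [180.0, 0.0, -8.0]
ft_force: [0.7, -0.3, -1.1]
finger_gap: 21.1
grasp_force: 58.9
```

Request:
play_rows:
  rot:
    - [0,0,0]
    - [0,0,0]
    - [0,0,0]
    - [0,0,0]
    - [0,0,0]
    - [0,0,0]
  slide:
    - [-0.03,-0.88,0]
    - [-0.03,-0.88,0]
    - [-0.03,-0.88,0]
    - [-0.03,-0.6,0]
    - [-0.03,-0.3,0]
    - [0,0,0]
  claw: [1,1,1,1,1,1]

```text
t: 6.65
ee_pos: [511.3, 86.2, 140.6]
eef_rot: [180.0, 0.0, -7.9]
ft_force: [0.0, -0.5, -2.6]
finger_gap: 21.4
grasp_force: 59.0
```

```bash
python3 - <<'E'
from h import *
plan([512.2,86.8,78],[180,0,-8])
im,d,p=cloud("scene"); save("s1.png",cv2.resize(im[100:300,180:400],None,fx=3,fy=3))
E
```

```text
t 6.65 pos [511.3  86.2 140.6] rpy [ 1.80e+02  1.00e-02 -7.94e+00] gap 21.4 F [ 0.  -0.5 -2.6] | turn [0.   0.   0.01] slide [ 0.03 -0.02  2.09]
```

View pics/s1.png

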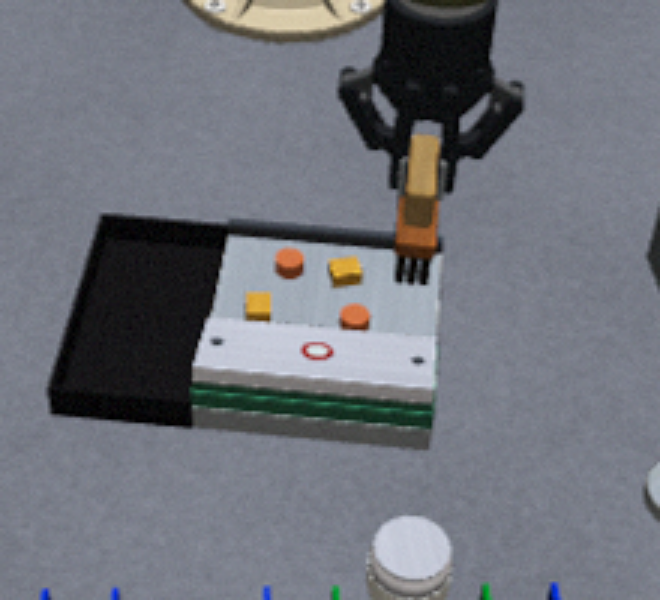

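The crop shows the brush upright over the channel's far end (415,230), square to the bed, with all four slugs on its tray side.

Request:
play_rows:
  rot:
    - [0,0,0]
    - [0,0,0]
    - [0,0,0]
    - [0,0,0]
    - [0,0,0]
  slide:
    - [0,0,0.6]
    - [0,0,0.7]
    - [0,0,0.5]
    - [0,0,0.3]
    - [0,0,0]
  claw: [1,1,1,1,1]

```text
t: 7.32
ee_pos: [511.5, 85.7, 77.2]
eef_rot: [180.0, 0.0, -8.0]
ft_force: [0.5, 0.1, -0.6]
finger_gap: 21.1
grasp_force: 58.9
```

Request:
play_rows:
  rot:
    - [0,0,0]
    - [0,0,0]
    - [0,0,0]
    - [0,0,0]
    - [0,0,0]
    - [0,0,0]
    - [0,0,0]
    - [0,0,0]
  slide:
    - [0,0.2,0]
    - [0,0.25,0]
    - [0,0.25,0]
    - [0,0.25,0]
    - [0,0.25,0]
    - [0,0.25,0]
    - [0,0.25,0]
    - [0,0.25,0]
  claw: [1,1,1,1,1,1,1,1]

```text
t: 8.32
ee_pos: [503.3, 27.7, 77.4]
eef_rot: [-180.0, -0.0, -8.0]
ft_force: [0.5, 1.3, -1.7]
finger_gap: 21.5
grasp_force: 59.0
```

Request:
play_rows:
  rot:
    - [0,0,0]
    - [0,0,0]
    - [0,0,0]
    - [0,0,0]
    - [0,0,0]
    - [0,0,0]
    - [0,0,0]
    - [0,0,0]
  slide:
    - [0,0.25,0]
    - [0,0.25,0]
    - [0,0.25,0]
    - [0,0.25,0]
    - [0,0.25,0]
    - [0,0.25,0]
    - [0,0.25,0]
    - [0,0.25,0]
  claw: [1,1,1,1,1,1,1,1]

```text
t: 9.32
ee_pos: [494.9, -31.9, 77.4]
eef_rot: [180.0, 0.0, -8.0]
ft_force: [-0.4, 0.0, -1.8]
finger_gap: 20.9
grasp_force: 59.0
```

Request:
play_rows:
  rot:
    - [0,0,0]
    - [0,0,0]
    - [0,0,0]
    - [0,0,0]
    - [0,0,0]
    - [0,0,0]
    - [0,0,0]
    - [0,0,0]
  slide:
    - [0,0.25,0]
    - [0,0.25,0]
    - [0,0.25,0]
    - [0,0.25,0]
    - [0,0.25,0]
    - [0,0.25,0]
    - [0,0.2,0]
    - [0,0,0]
  claw: [1,1,1,1,1,1,1,1]

```text
t: 10.32
ee_pos: [489.6, -82.7, 78.9]
eef_rot: [180.0, -0.2, -8.0]
ft_force: [-0.9, 1.0, 6.3]
finger_gap: 21.1
grasp_force: 60.2
```

```bash
python3 - <<'E'
from h import *
plan([512.2,86.8,78],[180,0,-8])
im,d,p=cloud("scene"); save("s2.png",cv2.resize(im[100:300,180:400],None,fx=3,fy=3))
E
```

```text
t 10.32 pos [489.6 -82.7  78.9] rpy [179.99  -0.22  -8.03] gap 21.1 F [-0.9  1.   6.3] | turn [ 0.   -0.02 -0.  ] slide [-0.04 -5.7   0.03]
```

View pics/s2.png

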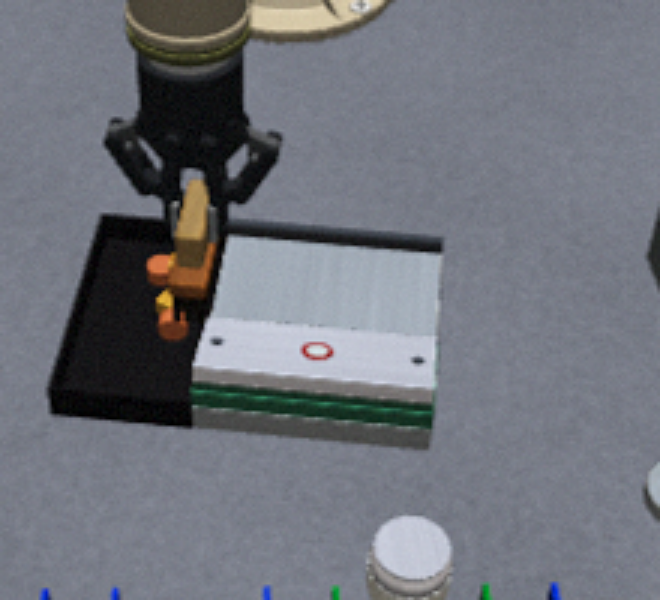

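Slugs have dropped into the tray beside the edge (160,265; 165,300; 172,325), some tilted against the brush; push on a little, then lift.

Request:
play_rows:
  rot:
    - [0,0,0]
    - [0,0,0]
    - [0,0,0]
    - [0,0,0]
    - [0,0,0]
    - [0,0,0]
    - [0,0,0]
    - [0,0,0]
  slide:
    - [0,0.25,0]
    - [0,0.25,0]
    - [0,0.25,0]
    - [0,0.2,0]
    - [0,0,-0.7]
    - [0,0,-0.9]
    - [0,0,-0.9]
    - [0,0,0]
  claw: [1,1,1,1,1,1,1,1]

```text
t: 11.38
ee_pos: [485.2, -110.7, 154.3]
eef_rot: [180.0, -0.2, -8.0]
ft_force: [0.7, 0.3, -1.6]
finger_gap: 20.9
grasp_force: 59.1
```

```bash
python3 - <<'E'
from h import *
plan([460,-320,145],[180,0,-8])
for n in("top","scene"):
    im,d,p=cloud(n); hsv=cv2.cvtColor(im,cv2.COLOR_RGB2HSV); H,S,V=[hsv[...,i].astype(int) for i in range(3)]
    X,Y,Z=p[...,0],p[...,1],p[...,2]
    m=(S>110)&(V>60)&(Z<50)&(H<32)&(X>400)&(X<640)&(Y>-230)&(Y<140)
    k,l,s,c=cv2.connectedComponentsWithStats(m.astype(np.uint8))
    for i in range(1,k):
        if s[i,4]>8:
            q=np.nanmedian(p[l==i],0); r=q[:2]-[534.5,17]; print(n,s[i,4],q.round(),"bed",round(r@[.990,-.139]),round(r@[.139,.990]),"H",np.median(H[l==i]),"zmax",np.nanmax(p[l==i][:,2]).round())
    if n=="scene": save("s3.png",cv2.resize(im[130:260,180:340],None,fx=4,fy=4))
E
```

```text
t 11.38 pos [ 485.2 -110.7  154.3] rpy [179.97  -0.22  -8.01] gap 20.9 F [ 0.7  0.3 -1.6] | turn [ 0.   -0.02 -0.  ] slide [0.14 7.03 0.31]
top 26 [ 489. -102.   19.] bed -28 -124 H 19.0 zmax 23.0
scene 179 [ 463. -131.   18.] bed -50 -156 H 17.0 zmax 33.0
scene 196 [ 513. -109.   18.] bed -4 -128 H 11.5 zmax 32.0
```

View pics/s3.png

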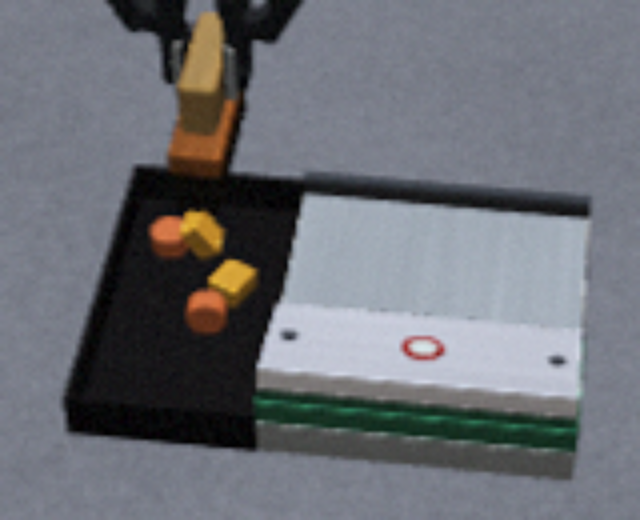

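All four slugs lie on the tray floor (170,235; 203,233; 235,282; 207,310). Now put the brush back.

Request:
play_rows:
  rot:
    - [0,0,0]
    - [0,0,0]
    - [0,0,0]
    - [0,0,0]
    - [0,0,0]
    - [0,0,0]
    - [0,0,0]
    - [0,0,0]
  slide:
    - [0.02,0.6,0]
    - [0.02,0.9,0]
    - [0.02,0.95,0]
    - [0.02,0.95,0]
    - [0.02,0.95,0]
    - [0.02,0.95,0]
    - [0.02,0.95,0]
    - [0,0.78,0]
  claw: [1,1,1,1,1,1,1,1]

```text
t: 12.48
ee_pos: [457.0, -322.0, 151.0]
eef_rot: [-180.0, 0.1, -8.1]
ft_force: [-0.3, -0.1, -1.9]
finger_gap: 21.1
grasp_force: 59.1
```

Request:
play_rows:
  rot:
    - [0,0,0]
    - [0,0,0]
    - [0,0,0]
    - [0,0,0]
    - [0,0,0]
    - [0,0,0]
    - [0,0,0]
  slide:
    - [0,0,0.6]
    - [0,0,0.8]
    - [0,0,0.8]
    - [0,0,0.6]
    - [0,0,0.4]
    - [0,0,0.15]
    - [0,0,0]
  claw: [1,1,1,1,1,1,1]

```text
t: 13.35
ee_pos: [459.1, -319.6, 52.2]
eef_rot: [180.0, -0.0, -8.0]
ft_force: [-0.4, 1.0, -1.9]
finger_gap: 20.7
grasp_force: 59.0
```

Request:
play_rows:
  rot:
    - [0,0,0]
    - [0,0,0]
    - [0,0,0]
    - [0,0,0]
    - [0,0,0]
    - [0,0,0]
    - [0,0,0]
    - [0,0,0]
  slide:
    - [0,0,0.04]
    - [0,0,0]
    - [0,0,0]
    - [0,0,0]
    - [0,0,0]
    - [0,0,0]
    - [0,0,0]
    - [0,0,0]
  claw: [1,-1,-1,-1,-1,-1,-1,-1]

```text
t: 14.35
ee_pos: [458.8, -319.5, 50.7]
eef_rot: [-180.0, -0.0, -8.0]
ft_force: [-0.7, 0.2, 0.3]
finger_gap: 85.4
grasp_force: 0.0
```

Request:
play_rows:
  rot:
    - [0,0,0]
    - [0,0,0]
    - [0,0,0]
    - [0,0,0]
    - [0,0,0]
    - [0,0,0]
    - [0,0,0]
    - [0,0,0]
  slide:
    - [0,0,-0.5]
    - [0,0,-0.9]
    - [0,0,-1]
    - [0,0,-1]
    - [0,0,-1]
    - [0,0,-1]
    - [0,-0.9,0]
    - [0,-0.9,0]
  claw: [-1,-1,-1,-1,-1,-1,-1,-1]

```text
t: 15.35
ee_pos: [466.6, -265.7, 214.4]
eef_rot: [180.0, -0.1, -8.0]
ft_force: [0.6, 0.4, 0.2]
finger_gap: 85.4
grasp_force: 0.0
```

```bash
python3 - <<'E'
from h import *
plan([470.3,341.8,205],[180,0,3.3])
im,d,p=cloud("scene"); X,Y,Z=p[...,0],p[...,1],p[...,2]
q=p[(X>380)&(X<540)&(Y>-400)&(Y<-260)&(Z>74)&(Z<88)]; r=cv2.minAreaRect(q[:,:2].astype(np.float32)); print(r,np.median(q,0))
E
```

```text
t 15.35 pos [ 466.6 -265.7  214.4] rpy [ 1.7996e+02 -1.2000e-01 -8.0400e+00] gap 85.4 F [0.6 0.4 0.2] | turn [ 0.   -0.01 -1.13] slide [  1.29 -20.21   0.31]
((462.30096435546875, -320.4073181152344), (22.342206954956055, 70.27802276611328), 83.05606842041016) [ 465.05689368 -318.96725117   79.07189401]
```

Request:
play_rows:
  rot:
    - [0,0,-0.58]
    - [0,0,-0.58]
    - [0,0,0]
    - [0,0,0]
    - [0,0,0]
    - [0,0,0]
    - [0,0,0]
    - [0,0,0]
  slide:
    - [0,0,0]
    - [0,0,0]
    - [0.065,-0.95,0]
    - [0.065,-0.95,0]
    - [0.065,-0.95,0]
    - [0.065,-0.95,0]
    - [0.065,-0.95,0]
    - [0.065,-0.95,0]
  claw: [-1,-1,-1,-1,-1,-1,-1,-1]

```text
t: 16.4
ee_pos: [467.3, -93.8, 213.9]
eef_rot: [180.0, -0.1, 3.6]
ft_force: [0.3, 1.0, 0.2]
finger_gap: 85.3
grasp_force: 0.0
```

Request:
play_rows:
  rot:
    - [0,0,0]
    - [0,0,0]
    - [0,0,0]
    - [0,0,0]
    - [0,0,0]
    - [0,0,0]
    - [0,0,0]
    - [0,0,0]
  slide:
    - [0.065,-0.95,0]
    - [0.065,-0.95,0]
    - [0.065,-0.95,0]
    - [0.065,-0.95,0]
    - [0.065,-0.95,0]
    - [0.065,-0.95,0]
    - [0.065,-0.95,0]
    - [0.065,-0.95,0]
  claw: [-1,-1,-1,-1,-1,-1,-1,-1]

```text
t: 17.4
ee_pos: [468.6, 134.7, 213.9]
eef_rot: [180.0, -0.1, 3.6]
ft_force: [0.6, 0.4, 0.4]
finger_gap: 85.5
grasp_force: 0.0
```

Request:
play_rows:
  rot:
    - [0,0,0]
    - [0,0,0]
    - [0,0,0]
    - [0,0,0]
    - [0,0,0]
    - [0,0,0]
    - [0,0,0]
    - [0,0,0]
  slide:
    - [0.065,-0.95,0]
    - [0.065,-0.95,0]
    - [0.065,-0.95,0]
    - [0.065,-0.95,0]
    - [0.065,-0.95,0]
    - [0.065,-0.95,0]
    - [0.065,-0.95,0]
    - [0,0,0]
  claw: [-1,-1,-1,-1,-1,-1,-1,-1]

```text
t: 18.4
ee_pos: [468.6, 336.3, 213.6]
eef_rot: [-179.9, -0.0, 3.8]
ft_force: [-1.1, -0.4, 0.6]
finger_gap: 85.4
grasp_force: 0.0
```

```bash
python3 -c "
from h import *
plan([471,341.7,85],[180,0,3.6])"
```

```text
t 18.4 pos [468.6 336.3 213.6] rpy [-1.7991e+02 -1.0000e-02  3.8200e+00] gap 85.4 F [-1.1 -0.4  0.6] | turn [-0.01 -0.    0.02] slide [ 0.09 -0.18  4.29]
```

Request:
play_rows:
  rot:
    - [0,0,0]
    - [0,0,0]
    - [0,0,0]
    - [0,0,0]
    - [0,0,0]
    - [0,0,0]
    - [0,0,0]
    - [0,0,0]
  slide:
    - [0.09,-0.18,0]
    - [0,0,0.6]
    - [0,0,0.9]
    - [0,0,0.9]
    - [0,0,0.9]
    - [0,0,0.7]
    - [0,0,0.3]
    - [0,0,0]
  claw: [-1,-1,-1,-1,-1,-1,-1,-1]

```text
t: 19.4
ee_pos: [471.7, 338.7, 83.1]
eef_rot: [180.0, 0.1, 3.6]
ft_force: [0.4, -1.4, 0.2]
finger_gap: 85.5
grasp_force: 0.0
```

Request:
play_rows:
  rot:
    - [0,0,0]
    - [0,0,0]
    - [0,0,0]
    - [0,0,0]
    - [0,0,0]
    - [0,0,0]
    - [0,0,0]
    - [0,0,0]
  slide:
    - [0,0,0]
    - [0,0,0]
    - [0,0,0]
    - [0,0,0]
    - [0,0,0]
    - [0,0,0]
    - [0,0,0]
    - [0,0,0]
  claw: [1,1,1,1,1,1,1,1]

```text
t: 20.4
ee_pos: [472.1, 340.4, 84.5]
eef_rot: [-179.9, -0.1, 3.6]
ft_force: [-0.1, 4.0, 5.6]
finger_gap: 25.5
grasp_force: 59.5
```

```bash
python3 -c "
from h import *
s=get_state();plan([471,341.7,85],[180,0,3.6]);print(s['moment'],s['grasp_force'])"
```

```text
t 20.4 pos [472.1 340.4  84.5] rpy [-1.7991e+02 -7.0000e-02  3.6400e+00] gap 25.5 F [-0.1  4.   5.6] | turn [-0.01 -0.01  0.  ] slide [-0.03 -0.05 -0.02]
[ 0.76527028 -0.02364266 -0.02697559] 59.51278209686279
```

Request:
play_rows:
  rot:
    - [0,0,0]
    - [0,0,0]
    - [0,0,0]
    - [0,0,0]
    - [0,0,0]
    - [0,0,0]
    - [0,0,0]
  slide:
    - [0,0,-0.3]
    - [0,0,-0.5]
    - [0,0,-0.7]
    - [0,0,-0.8]
    - [0,0,-0.9]
    - [0,0,-0.8]
    - [0,0,0]
  claw: [1,1,1,1,1,1,1]

```text
t: 21.28
ee_pos: [472.4, 339.2, 204.5]
eef_rot: [-180.0, -0.1, 3.6]
ft_force: [-0.4, 1.0, -3.1]
finger_gap: 25.4
grasp_force: 60.6
```

```bash
python3 -c "
from h import *
plan([572.2,11.8,162.9],[180,0,-8]);plan([572.2,11.8,162.9],[180,-15,-8])"
```

```text
t 21.27 pos [472.4 339.2 204.5] rpy [-1.7999e+02 -9.0000e-02  3.5700e+00] gap 25.4 F [-0.4  1.  -3.1] | turn [-0.   -0.01  1.16] slide [ 4.81 10.34  1.39]
t 21.27 pos [472.4 339.2 204.5] rpy [-1.7999e+02 -9.0000e-02  3.5700e+00] gap 25.4 F [-0.4  1.  -3.1] | turn [-0.15  1.49  1.15] slide [ 4.29 10.34  2.59]
```

Request:
play_rows:
  rot:
    - [0,0,0.58]
    - [0,0,0.58]
    - [0,0,0]
    - [0,0,0]
    - [0,0,0]
    - [0,0,0]
    - [0,0,0]
    - [0,0,0]
  slide:
    - [0,0,0]
    - [0,0,0]
    - [0.4,0.86,0]
    - [0.4,0.86,0]
    - [0.4,0.86,0]
    - [0.4,0.86,0]
    - [0.4,0.86,0]
    - [0.4,0.86,0]
  claw: [1,1,1,1,1,1,1,1]

```text
t: 22.28
ee_pos: [520.9, 174.2, 201.4]
eef_rot: [179.9, 0.2, -8.0]
ft_force: [0.4, 1.3, -2.3]
finger_gap: 25.4
grasp_force: 60.4
```

Request:
play_rows:
  rot:
    - [0,0,0]
    - [0,0,0]
    - [0,0,0]
    - [0,0,0]
    - [0,0.5,0]
    - [0,0.5,0]
    - [0,0.5,0]
    - [0,0,0]
  slide:
    - [0.4,0.86,0]
    - [0.4,0.86,0]
    - [0.4,0.86,0]
    - [0.4,0.86,0]
    - [0.4,0.86,0]
    - [0.4,0.86,0]
    - [0,0,0]
    - [0,0,0]
  claw: [1,1,1,1,1,1,1,1]

```text
t: 23.28
ee_pos: [569.0, 12.2, 202.5]
eef_rot: [179.9, -14.8, -8.0]
ft_force: [0.6, -0.1, -2.7]
finger_gap: 25.2
grasp_force: 60.6
```

```bash
python3 -c "
from h import *
plan([572.2,11.8,162.9],[180,-15,-8])"
```

```text
t 23.27 pos [569.   12.2 202.5] rpy [179.91 -14.78  -8.  ] gap 25.2 F [ 0.6 -0.1 -2.7] | turn [0.01 0.02 0.  ] slide [-0.24 -0.    1.3 ]
```

Request:
play_rows:
  rot:
    - [0,0.02,0]
    - [0,0,0]
    - [0,0,0]
    - [0,0,0]
    - [0,0,0]
  slide:
    - [-0.12,0,0.4]
    - [-0.12,0,0.4]
    - [0,0,0.35]
    - [0,0,0.15]
    - [0,0,0]
  claw: [1,1,1,1,1]

```text
t: 23.9
ee_pos: [574.6, 12.4, 164.7]
eef_rot: [-180.0, -15.1, -8.0]
ft_force: [0.1, -0.2, -2.7]
finger_gap: 25.4
grasp_force: 60.6
```

```bash
python3 - <<'E'
from h import *
plan([572.2,11.8,162.9],[180,-15,-8])
im,d,p=cloud("scene"); a=cv2.resize(im[160:240,240:330],None,fx=6,fy=6,interpolation=cv2.INTER_CUBIC)
im2,d2,p2=cloud("top"); b=cv2.resize(im2[170:250,230:320],None,fx=3,fy=3); 
c=np.zeros((480,810,3),np.uint8); c[:,:540]=a; c[:240,540:]=b; save("s4.png",c[:,:800]); np.savez("g.npz",im=im,p=p,im2=im2,p2=p2)
c=camera_info("scene");K=c["intrinsics"];R=Rot.from_euler("xyz",c["rotation"],degrees=True)
def px(w): q=R.inv().apply(np.array(w)-c["eye"]); return (K[:2,:2]@(q[:2]/q[2])+K[:2,2])
s=get_state(); Rt=Rot.from_euler("xyz",s["eef_rot"],degrees=True); tip=s["ee_pos"]+Rt.apply([0,0,76.5])
for w in(tip,[599.5,8,60]): print(np.round(w,1),px(w).round(1),((px(w)-[240,160])*6).round())
E
```

```text
t 23.9 pos [574.6  12.4 164.7] rpy [-179.99  -15.15   -7.99] gap 25.4 F [ 0.1 -0.2 -2.7] | turn [-0.   -0.01  0.  ] slide [-0.09  0.03  0.04]
[594.8   9.7  91.7] [286.1 205.5] [276. 273.]
[599.5   8.   60. ] [284.9 217. ] [270. 342.]
```

View pics/s4.png

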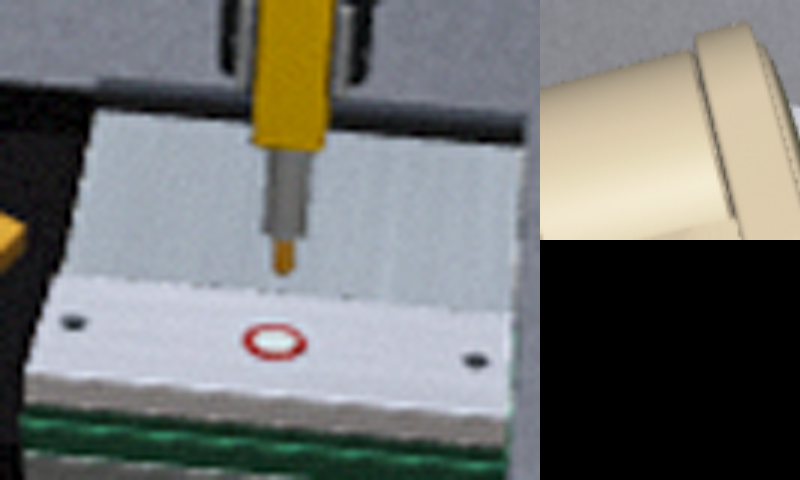

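The crop shows the plunger tip at (283,272) above the ring centre (275,342), a couple of mm too far up the slope and to the +y side. I'll correct and descend in steps.

Request:
play_rows:
  rot:
    - [0,0,0]
    - [0,0,0]
    - [0,0,0]
    - [0,0,0]
    - [0,0,0]
    - [0,0,0]
  slide:
    - [-0.08,0.045,0]
    - [0,0,0.3]
    - [0,0,0.3]
    - [0,0,0.2]
    - [0,0,0]
    - [0,0,0]
  claw: [1,1,1,1,1,1]

```text
t: 24.75
ee_pos: [578.5, 10.5, 141.6]
eef_rot: [-180.0, -15.2, -8.0]
ft_force: [-0.4, -0.2, -2.5]
finger_gap: 25.6
grasp_force: 60.6
```

```bash
cat > chk.py <<'E'
from h import *
import sys
c=camera_info("scene");K=c["intrinsics"];R=Rot.from_euler("xyz",c["rotation"],degrees=True)
S=[];P=[]
for i in range(6):
    get_image("scene"); s=get_state(); S.append(s["ft_force"]);P.append(s["ee_pos"])
Rt=Rot.from_euler("xyz",s["eef_rot"],degrees=True); ps=np.mean(P,0); tip=ps+Rt.apply([0,0,76.5])
m=Rot.from_euler("xyz",[0,-15,-8],degrees=True).inv().apply(tip-[599.5,9,60])
print("t",s["t"],"F",np.mean(S,0).round(2),np.std(S,0).round(2),"pos",ps.round(1),"rpy",s["eef_rot"].round(2),"tip in die frame",m.round(1))
im,d=get_image("scene"); save(sys.argv[1],cv2.resize(im[160:240,240:330],None,fx=6,fy=6,interpolation=cv2.INTER_CUBIC))
E
python3 chk.py s5.png
```

```text
t 25.05 F [ 0.02  0.08 -2.58] [0.32 0.4  0.35] pos [578.5  10.5 141.8] rpy [-180.    -15.22   -7.99] tip in die frame [ 1.2 -1.4  7.9]
```

View pics/s5.png

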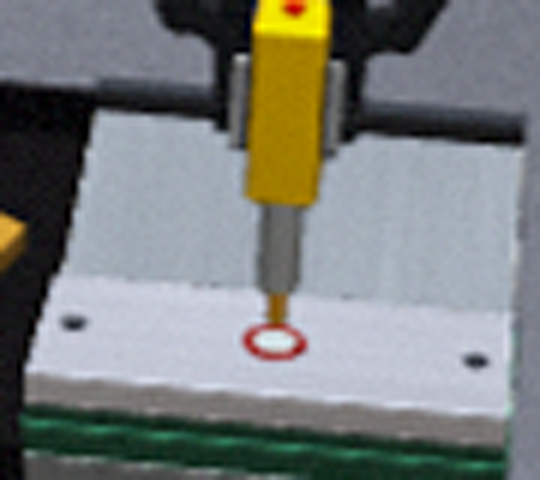

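Tip at (277,326), heading for the ring centre (275,342). Press on.

Request:
play_rows:
  rot:
    - [0,0,0]
    - [0,0,0]
    - [0,0,0]
    - [0,0,0]
    - [0,0,0]
    - [0,0,0]
    - [0,0,0]
    - [0,0,0]
  slide:
    - [0,0,0.1]
    - [0,0,0.1]
    - [0,0,0.08]
    - [0,0,0.06]
    - [0,0,0.04]
    - [0,0,0.03]
    - [0,0,0]
    - [0,0,0]
  claw: [1,1,1,1,1,1,1,1]

```text
t: 26.1
ee_pos: [581.5, 10.0, 129.7]
eef_rot: [-180.0, -15.2, -8.0]
ft_force: [-0.6, -0.8, 0.3]
finger_gap: 25.4
grasp_force: 60.8
```

```bash
python3 chk.py s6.png
```

```text
t 26.4 F [-1.83 -0.06  0.12] [0.38 0.33 0.34] pos [581.6  10.  129.6] rpy [-179.99  -15.2    -8.  ] tip in die frame [ 1.  -1.5 -4.6]
```

View pics/s6.png

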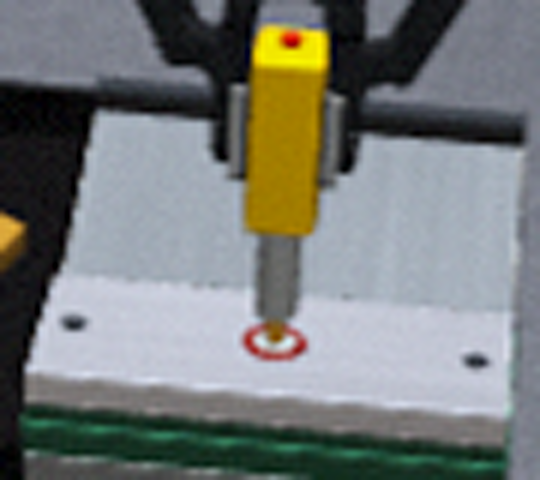

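The tip sits in the ring's white centre (275,338), with about 3.1 N on the spring and about 4.7 mm of travel by both force and position. I'll add 1 mm, settle, and hand in.

Request:
play_rows:
  rot:
    - [0,0,0]
    - [0,0,0]
    - [0,0,0]
    - [0,0,0]
    - [0,0,0]
    - [0,0,0]
  slide:
    - [0,0,0.03]
    - [0,0,0]
    - [0,0,0]
    - [0,0,0]
    - [0,0,0]
    - [0,0,0]
  claw: [1,1,1,1,1,1]

```text
t: 27.2
ee_pos: [581.8, 10.0, 128.7]
eef_rot: [-180.0, -15.2, -8.0]
ft_force: [-2.6, -1.0, 0.5]
finger_gap: 25.2
grasp_force: 60.9
```

```bash
python3 chk.py s7.png; python3 -c "
from rig import *
print(sign_off())"
```

```text
t 27.5 F [-1.97  0.13  0.53] [0.32 0.45 0.55] pos [581.8  10.  128.8] rpy [-180.    -15.2    -7.99] tip in die frame [ 1.  -1.5 -5.5]
the job is handed in; nothing more can be done
None
```

I handed the job in at 27.5 s: all four slugs are in the tray, the brush is back on the bench, and the gauge is held square in the red ring with its plunger about 5.5 mm in; the hand-in gave no verdict back.

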